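# Clamp a stone block in the trim saw's vise

### The arm

A 6-joint arm with a two-finger parallel gripper is mounted at the origin on the work surface. World frame = base frame: x ahead of the robot, y to its left, z up, the work surface at z = 0. Lengths are in m, angles in rad, forces in N, time in s.
With the tool pointing down it reaches from about 0.3 to 0.85 m from the base axis. Payload 5.4 kg.
Tool frame: the origin (TCP) lies at the very end of the fingers, on their centre line; the grasp point (between the pads) lies 19 mm behind it; z points along the fingers, y is the direction in which the jaws open and shut (so a half turn about z gives the same grasp; the last joint's range is limited). The gripper opens to 85 mm and grips with 20 to 120 N. Pads are 22 mm wide; open, the fingers measure 114 mm over their backs; the gripper's body (76 mm by 85 mm) begins 54 mm behind the grasp point. The pads swing forward as they close: fully open they stand 13 mm farther back than shut.
Start: joints at [-1.371, 0.158, 1.597, -0, 1.386, -0.21], TCP at [0.229, -0.527, 0.231] pointing down, gripper open.
Joint ranges: [-2.91, 2.91], [-0.94, 2.29], [0.18, 2.7], [-1.29, 4.43], [0.17, 2.64], [-3, 3]. Speed limits (rad/s): [2.57, 2.57, 3.14, 3.14, 3.14, 3.14].

### API

Orientations are given as a unit quaternion [x, y, z, w].
In Python, from cell import arm gives the robot as it stands.
- The arm moves only by the tool move_arm, never from a script. Its argument "series" is text: rows parted by semicolons, each of 7 numbers parted by spaces: the shift along the tool's x, y, z in units of 0.3 m (1.0 is 0.3 m), then the turn, a rotation vector about the tool's x, y, z in units of 2 pi rad (1.0 is 2 pi rad), then the closure, from -1 (fully open) to 1 (shut). A call has 1 to 12 rows; each row is the pose to reach, as a shift and turn from the pose measured when the call began, along the tool's axes at that moment, turning the shorter way round; what a row does not reach only later rows make up. A row lasts 1/12 s, in which the tool goes at most 41.7 mm and 7.16 degrees, less where a joint would pass 70% of its speed; a pose out of reach is approached as far as the arm can. A call with a number of a shift or a turn outside -1 to 1 is refused whole. A call with a gripper value outside its range is refused whole. The fingers move at their own pace and stop on an object; "newtons" is the grip in N (left out, the last holds). Time passes only in rows, so rows that repeat a pose let the fingers close. It gives the time, the measured TCP pose, the force and the opening at its end, in the units of the state.
- arm.observe(): the state, without advancing time (a new reading comes with each control period).
- arm.read_camera(name): name is "side" or "top"; returns (picture, depth): 420x560x3 uint8, blue, green, red; 420x560 float32, m along the optical axis (not along the pixel's ray), 0 where there is no reading.
- arm.camera_model(name): a dict with "fx", "fy", "cx", "cy" (pixels), "xyz" and "attitude" of the camera in the world. Camera axes: x right, y down, z forward; pixel columns grow to the right and rows downward; lengths in m; the calibration is good to about 2 mm. A picture is of the moment at which its call begins. camera_model takes no time and is no camera call.
- arm.close_job(): hands the job in, once; it reports no verdict.
The state is a dict: "time_s": time; "q": joint angles; "joint_vel": joint speeds; "joint_efforts": joint torques, N m; "ee_pos": TCP position; "eef_rot": TCP orientation; "wrist_force": force on the tool from outside, world axes, zero at the start; "torque": the same for the moment, N m; "width": opening from 0.0 (shut) to 1.0 (fully open).
Only numpy, scipy, OpenCV 4.12 (cv2) and the standard library are available. Lean on these libraries where they do the work, as an engineer would, in place of code of your own. Each camera call takes 0.05 s, during which the arm holds its last target. There are 200 camera calls.

### The job

Swing the trim saw's clear guard up and over until it stays open on its own, then stand the squared stone block on the saw bed, lengthwise between the two vise jaws and centred on them. Squeeze the quick-release to free the sliding jaw, slide it up until the block is held against the fixed jaw, let the release go so it locks, and turn the T-handle clockwise until the block is clamped tight. Leave the guard open, and leave the other stones and the burner where they are.

Things in the scene. Friction and masses are not known exactly. Their poses are not given: they have to be found in the camera images.
- saw: Grey trim saw base with a vise, fixed to the table: plate 270 (x) x 360 (y) x 30 mm. Origin at table level on the vise's middle line (x = 0); z up. The jaws move along its y: the fixed jaw's clamping face is at y = +75 mm (50 mm wide in x, top 70 mm above the table); the sliding jaw faces it from -y. A thin blade stands at x = +86 mm (top 75 mm above the table); a 70 mm high motor beyond it.
- bed (a point): Point on the bed (the plate's top, 30 mm above the table) on the vise's middle line, 75 mm from the fixed jaw's face; axes as the saw's. Two low rails (tops 50 mm above the table) run at x = +-35 mm beside the sliding jaw, from y = -190 to 0 mm. The steel plates and T-handle stand on the sliding jaw.
- guard (a joint): Angle of the clear guard (clear panel in an aluminium frame, 172 mm x 170 mm, 0.45 kg) about its hinge, rad: 0 shut (level, 130 mm above the table, over the jaws), 1.8 fully open against its stop (tipped to the saw's +y). It falls shut when let go below about 0.95 and falls open, slowly, beyond that. It swings freely: under 5 N at the handle.
- guard_handle (a point): Middle of the guard's handle: a round steel bar, diameter 12 mm, 120 mm long, parallel to the saw's x axis, held 44 mm off the free edge of the guard frame (gap 32 mm). Guard shut, it is 130 mm above the table at the saw's y = -84 mm, above the T-handle (35 mm higher than its top). It goes round the hinge on a radius of 223 mm.
- guard_hinge (a point): Point on the guard's hinge axis, level with the middle of the guard; the axis is the saw's x axis direction, 60 mm above the table. The handle rises from the -y side over the top to +y.
- jaw (a joint): Travel of the sliding jaw, m: 0 fully open (jaw faces 130 mm apart), growing as it goes towards the fixed jaw (saw's +y); 0.050 = faces 80 mm apart (touching the block at both ends). From 0.024 on it is locked against motion either way unless the release is squeezed; squeezed (or below 0.024) it slides with about 2 N. Let go, it drops into the nearest of a row of notches 8.5 mm apart, one at 0.0492.
- jaw_face (a point): Middle of the sliding jaw's clamping face (with the T-handle unturned), 50 mm above the table; face 40 mm wide, top 71 mm above the table. Moves with the jaw; axes as the saw's.
- release (a joint): Quick-release of the sliding jaw, m: 0 let go (jaw locked), 0.007 squeezed in fully; free from about 0.005. Spring: 12 N at 0 rising to 15 N.
- release_grip (a point): Point midway between the two upright steel plates of the quick-release, on the sliding jaw 105 mm behind its face, 80 mm above the table. Plates 22 mm wide (y), 8 thick, 56 mm over their outer faces (x), 53 to 95 mm above the table. The plate on the saw's +x side is fixed, the one on the -x side moves in by 7 mm when the two are squeezed together.
- screw (a joint): Turn of the T-handle, rad, from 0 (as found) clockwise seen from above, stop at 1.5. It advances the clamping pad of the sliding jaw by 4 mm per rad and stays where it is left; friction 0.12 N m. The pad is sprung, 5 N per mm, so about 1 rad is needed for a tight hold.
- screw_grip (a point): Middle of the T-handle's steel bar, on its upright turning axis, 50 mm behind the sliding jaw's face, 86 mm above the table. Bar 60 mm long x 12 mm wide x 18 mm high (77 to 95 mm above the table); it lies along this point's own y axis (at 0: along the saw's y). The jaw's deck below is 53 mm above the table.
- block: The work: a squared stone block, 80 (its x) x 45 (its y) x 50 mm high, about 0.4 kg, loose. Origin at the centre of its underside. It goes on the bed with its 80 mm length along the saw's y.
- boulder: Bystander: a rough rounded stone, 76 mm across, 54 mm high. Origin under its middle.
- slab: Bystander: a thin flat stone slab, 85 x 60 x 14 mm. Origin under its middle.
- burner: Bystander: a brass burner on a round foot, 90 mm across, 160 mm high. Origin under its middle.
- pad: The clamping pad on the front of the sliding jaw, 40 mm wide, 12 mm thick, 33 to 71 mm above the table; driven out by the T-handle. Its origin is on the table surface below its face.
There are look-alikes about, which are no part of the job. Of the things like the block, leave any that is black or turquoise; of the rest the smaller one is meant.

How it is judged:
By the outcome, as a careful person would: the job done as asked, in the order asked, and still so for the second after the job is handed in, with the robot touching nothing.
It also fails if it takes over 72 s, if anything falls off the work surface, if the arm or the gripper's body presses on something with over 40 N, if the wrist force passes 120 N, or if a joint passes its speed limit or range.

## Working session

There is one attempt and no reset: what is moved stays moved. The work goes in short steps, Python scripts to look and compute and a tool call to move; the robot and the scene stay as the last step left them, time stands still between calls to the robot, and variables do not carry over. Pictures are saved under pics/ and viewed, about 8 in all and at most 12, crops included, and the job is handed in when it is done.

Besides the shell and the picture viewer there is one more tool, called as name(argument=value, ...) on one line, values as JSON. move_arm: Moves the arm, as the interface text tells. Its arguments: {"type":"object","properties":{"series":{"type":"string"},"newtons":{"type":"number"}},"required":["series"]}

```bash
mkdir -p pics; ls
cat > h.py <<'E'
import numpy as np, cv2
from scipy.spatial.transform import Rotation as R
from cell import arm
def cam(n):
    m=arm.camera_model(n); a=np.array(m["attitude"],float)
    Rm=R.from_quat(a).as_matrix() if a.size==4 else a.reshape(3,3)
    return m,Rm,np.array(m["xyz"])
def ray(n,u,v,z):
    m,Rm,p=cam(n); d=Rm@np.array([(u-m["cx"])/m["fx"],(v-m["cy"])/m["fy"],1]); return p+d*(z-p[2])/d[2]
def cloud(n,dep):
    m,Rm,p=cam(n); v,u=np.indices(dep.shape)
    c=np.stack([(u-m["cx"])/m["fx"]*dep,(v-m["cy"])/m["fy"]*dep,dep],-1); return c@Rm.T+p
def proj(n,P):
    m,Rm,p=cam(n); c=Rm.T@(np.array(P)-p); return c[0]/c[2]*m["fx"]+m["cx"],c[1]/c[2]*m["fy"]+m["cy"]
E
python3 - <<'E'
from h import *
for n in("side","top"):
    im,d=arm.read_camera(n); cv2.imwrite(f"pics/{n}0.png",im); np.save(f"{n}0.npy",d); print(arm.camera_model(n),(d==0).mean())
print(arm.observe())
E
```

```text
pics
{'fx': 492.66709881005846, 'fy': 492.66709881005846, 'cx': 281.33854239462073, 'cy': 212.2676020105407, 'xyz': array([ 0.84164842, -0.73157376,  1.40652444]), 'attitude': array([ 0.92743649,  0.23567612, -0.07989188, -0.27916949])} 0.004043367346938775
{'fx': 480.9769225956644, 'fy': 480.9769225956644, 'cx': 275.0553483550937, 'cy': 214.82259166983056, 'xyz': array([0.28446316, 0.03979587, 1.35591747]), 'attitude': array([-0.70048671,  0.71126313, -0.0502039 ,  0.03004493])} 0.003864795918367347
{'time_s': 0.1, 'q': array([-1.37115920e+00,  1.59017945e-01,  1.59815419e+00, -7.64848983e-06,
        1.38617895e+00, -2.10115903e-01]), 'joint_vel': array([ 0.00216354, -0.00179449, -0.00326196, -0.00031106, -0.00049351,
        0.00044016]), 'joint_efforts': array([-9.91690467e-05, -3.96987927e+01, -3.32338536e+01, -2.24130767e-04,
        4.15512113e-03,  2.93026019e-06]), 'ee_pos': array([ 0.22892723, -0.5268558 ,  0.23037343]), 'eef_rot': array([ 9.79085593e-01,  2.03446870e-01,  8.47945669e-07, -8.79223606e-04]), 'wrist_force': array([-0.65970388, -0.08123798, -0.08485377]), 'torque': array([-0.04110959,  0.01428738, -0.00271381]), 'width': 1.0009033313992346}
```

View pics/top0.png

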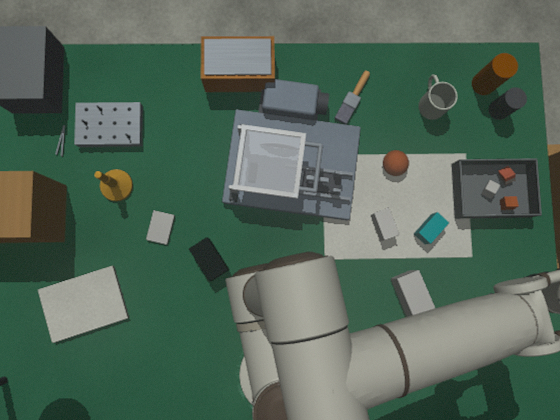

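View pics/side0.png

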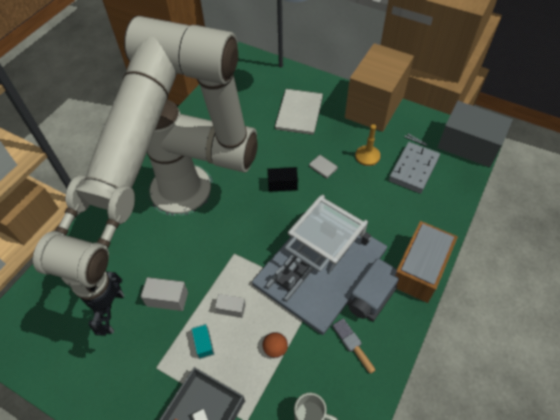

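The top view shows the saw plate spanning (225..360, 110..218), with the guard shut, its hinge at the left (238,160) and its handle at the right (315,168). The quick-release is near (330,180). The wanted block is the small grey one at (386,223). The bigger look-alike is at (413,293), black at (209,258), turquoise at (432,228), the slab at (160,227), the boulder at (396,162) and the burner at (115,185). The side view agrees.

Run:
```python
from h import *
im=cv2.imread("pics/top0.png"); d=np.load("top0.npy"); C=cloud("top",d)
ims=cv2.imread("pics/side0.png"); ds=np.load("side0.npy"); S=cloud("side",ds)
def rect(P,lab):
    r=cv2.minAreaRect((P[:,:2]*1000).astype(np.float32)); print(lab,len(P),[np.round(x,1) for x in r], np.round(np.median(P,0),4))
# block: region around
for lab,(u,v) in dict(block=(386,223),big=(413,293)).items():
    q=C[v-28:v+28,u-28:u+28].reshape(-1,3); z=np.median(C[v-3:v+4,u-3:u+4,2]); print(lab,z)
    c=im[v-28:v+28,u-28:u+28]
    m=(abs(C[...,2]-z)<.006)&False
    m[v-30:v+30,u-30:u+30]=abs(C[v-30:v+30,u-30:u+30,2]-z)<.006
    n,l=cv2.connectedComponents(m.astype(np.uint8)); rect(C[l==l[v,u]],lab)
for nm,X in(("top",C),("side",S)):
    for z0,z1 in((.024,.036),(.124,.137),(.09,.1),(.047,.056),(.064,.075)):
        m=(X[...,2]>z0)&(X[...,2]<z1)&(X[...,0]>.3)&(X[...,0]<.75)&(X[...,1]<.25)&(X[...,1]>-.2)
        n,l,st,ce=cv2.connectedComponentsWithStats(m.astype(np.uint8))
        for k in range(1,n):
            if st[k,4]>25: rect(X[l==k],f"{nm} {z0} px{ce[k].round()}")
cr=cv2.resize(im[95:230,215:375],None,fx=5,fy=5,interpolation=cv2.INTER_CUBIC)[:600]
a=cv2.resize(im[100:220,220:370],None,fx=5,fy=5,interpolation=cv2.INTER_CUBIC)
cv2.imwrite("pics/crop1.png",a)
```

```text
block 0.05143589138960558
block 470 [array([ 406. , -305.1]), array([79.9, 47.7]), np.float64(19.0)] [ 0.4061 -0.3044  0.0514]
big 0.07400439043347862
big 961 [array([ 217.9, -369.2]), array([108.2,  65.6]), np.float64(20.6)] [ 0.2185 -0.3688  0.0736]
top 0.024 px[292. 163.] 4597 [array([589. , -46.5]), array([350.9, 286.4]), np.float64(81.4)] [ 0.5982 -0.0698  0.0314]
top 0.024 px[310. 156.] 254 [array([ 601. , -100.3]), array([38.3, 56.5]), np.float64(81.7)] [ 0.6009 -0.1006  0.0315]
top 0.024 px[343. 186.] 115 [array([ 517.2, -187.1]), array([31.8, 58.9]), np.float64(82.8)] [ 0.5114 -0.1914  0.0318]
top 0.124 px[271. 161.] 3487 [array([562.7,  -2.9]), array([226.5, 173.6]), np.float64(81.2)] [0.5637 0.0142 0.1336]
top 0.124 px[317. 168.] 62 [array([ 544.2, -108.8]), array([11.3, 68.4]), np.float64(81.7)] [ 0.5438 -0.1077  0.1349]
top 0.09 px[310. 177.] 32 [array([528.4, -93.7]), array([18.9, 12.2]), np.float64(87.2)] [ 0.528  -0.0925  0.0956]
top 0.09 px[323. 179.] 44 [array([ 522.8, -128.1]), array([24.7, 13.7]), np.float64(83.9)] [ 0.5222 -0.1268  0.0967]
top 0.09 px[337. 190.] 
[... 2210 characters left out ...]
42]
side 0.047 px[289. 182.] 26 [array([350.6, 173.2]), array([51.7,  8. ]), np.float64(27.9)] [0.3496 0.1716 0.0519]
side 0.047 px[292. 274.] 413 [array([ 522.1, -126.1]), array([104.9,  79. ]), np.float64(81.0)] [ 0.5239 -0.1317  0.0512]
side 0.064 px[286. 174.] 169 [array([324., 186.]), array([89.3, 59.8]), np.float64(32.5)] [0.3307 0.1876 0.0667]
side 0.064 px[366. 236.] 47 [array([669.3,  87.9]), array([23.6, 28.6]), np.float64(62.2)] [0.67   0.0878 0.0707]
side 0.064 px[305. 255.] 38 [array([531.8, -63.8]), array([13. , 41.6]), np.float64(78.5)] [ 0.5325 -0.0647  0.07  ]
side 0.064 px[366. 283.] 497 [array([730., -58.]), array([ 39.9, 180.8]), np.float64(0.0)] [ 0.7351 -0.0649  0.069 ]
```

View pics/crop1.png

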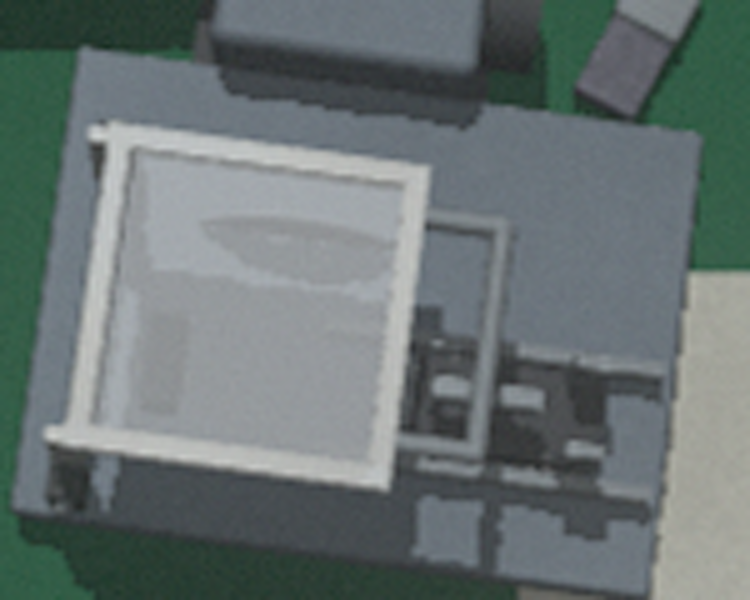

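The crop shows the guard frame, the handle bar (500,225)-(475,450), two visible bits of the T-handle at (450,385) and (520,395), and a release plate at (585,450). The saw's yaw is about -8.65°. The vise line is at t≈536 mm, and the guard middle is about 20 mm to its +x side.

```bash
cat >> h.py <<'E'
YAW=np.radians(-8.65); XH=np.array([np.cos(YAW),np.sin(YAW),0]); YH=np.array([-np.sin(YAW),np.cos(YAW),0])
def ts(t,s,z): return t*XH+s*YH+np.array([0,0,z])     # lengths in m along saw axes
def plan(goals):
    """goals: (TCP pos, heading deg of tool x), tool straight down -> shift/turn numbers"""
    o=arm.observe(); R0=R.from_quat(o["eef_rot"]); p0=o["ee_pos"]
    for p,h in goals:
        h=np.radians(h); Rg=R.from_matrix(np.array([[np.cos(h),np.sin(h),0],[np.sin(h),-np.cos(h),0],[0,0,-1]]).T)
        print(np.round(R0.inv().apply(np.array(p)-p0)/.3,3),np.round((R0.inv()*Rg).as_rotvec()/2/np.pi,3), "rows>=",int(np.ceil(np.linalg.norm(p-p0)/.0417)))
E
python3 - <<'E'
from h import *
plan([(ts(.5567,-.0257,.20),-8.65),(ts(.5567,-.0257,.113),-8.65)])
E
```

```text
[ 1.526 -0.855  0.103] [-0.     0.     0.089] rows>= 13
[ 1.526 -0.855  0.393] [-0.     0.     0.089] rows>= 13
```

move_arm(series="0.9 -0.5 0.05 0 0 0.089 0.2;0.9 -0.5 0.05 0 0 0.089 0.2;0.9 -0.5 0.05 0 0 0.089 0.2;0.9 -0.5 0.05 0 0 0.089 0.2;0.9 -0.5 0.05 0 0 0.089 0.2;0.9 -0.5 0.05 0 0 0.089 0.2;0.9 -0.5 0.05 0 0 0.089 0.2;0.9 -0.5 0.05 0 0 0.089 0.2;0.9 -0.5 0.05 0 0 0.089 0.2", newtons=40)

```text
time_s: 0.85
ee_pos: [0.4187, -0.2775, 0.215]
eef_rot: [0.997, -0.072, -0.0, -0.002]
wrist_force: [0.8, -1.2, -0.0]
width: 0.397
```

Run:
```python
from h import *
plan([(ts(.5567,-.0257,.20),-8.65),(ts(.5567,-.0257,.113),-8.65)])
```

```text
[ 0.341 -0.616  0.052] [-0.001  0.     0.001] rows>= 6
[ 0.341 -0.615  0.342] [-0.001  0.     0.001] rows>= 6
```

move_arm(series="0.341 -0.616 0.052 0 0 0.001 0.2;0.341 -0.616 0.052 0 0 0.001 0.2;0.341 -0.616 0.052 0 0 0.001 0.2;0.341 -0.616 0.052 0 0 0.001 0.2;0.341 -0.616 0.052 0 0 0.001 0.2;0.341 -0.616 0.052 0 0 0.001 0.2;0.341 -0.616 0.052 0 0 0.001 0.2;0.341 -0.616 0.052 0 0 0.001 0.2")

```text
time_s: 1.52
ee_pos: [0.546, -0.1099, 0.1996]
eef_rot: [0.997, -0.075, -0.001, -0.002]
wrist_force: [0.2, 0.3, -0.3]
width: 0.401
```

Run:
```python
from h import *
plan([(ts(.5567,-.0257,.113),-8.65)])
im,d=arm.read_camera("side"); 
cv2.imwrite("pics/s1.png",cv2.resize(im[170:320,220:420],None,fx=4,fy=4,interpolation=cv2.INTER_CUBIC))
print([(np.array(proj("side",ts(.5567+a,-.0257,.13)))-[220,170])*4 for a in (-.06,0,.06)])
```

```text
[ 0.002 -0.002  0.289] [-0.001  0.     0.   ] rows>= 3
[array([265.33760626, 313.21023194]), array([330.67916494, 356.14258874]), array([397.94438537, 400.33887824])]
```

View pics/s1.png

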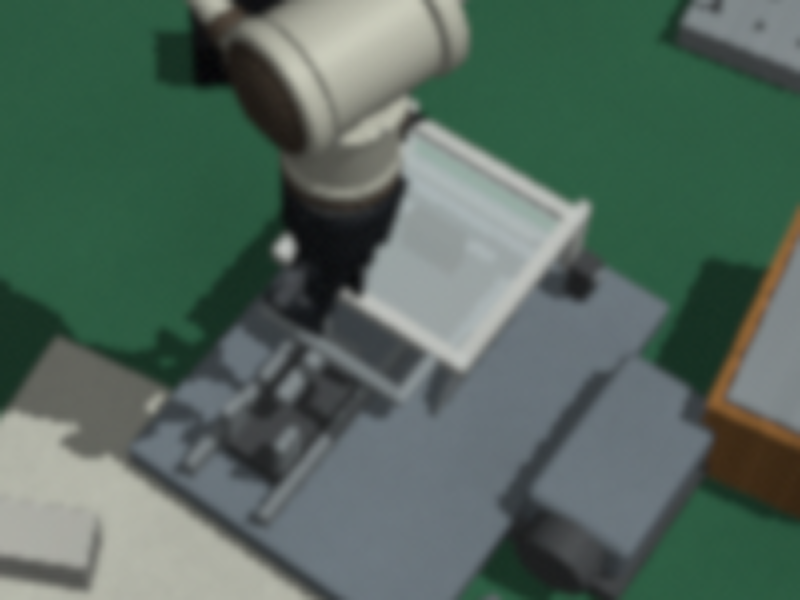

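The side crop shows the bar running from (265,310) to (400,395), where I predicted (265,313) and (398,400). That agrees, so I'll go down on it.

move_arm(series="0.002 -0.002 0.1 0 0 0 0.2;0.002 -0.002 0.2 0 0 0 0.2;0.002 -0.002 0.289 0 0 0 0.2;0.002 -0.002 0.289 0 0 0 0.2;0.002 -0.002 0.289 0 0 0 0.2;0.002 -0.002 0.289 0 0 0 0.55;0.002 -0.002 0.289 0 0 0 0.65;0.002 -0.002 0.289 0 0 0 0.65;0.002 -0.002 0.289 0 0 0 0.65")

```text
time_s: 2.32
ee_pos: [0.5477, -0.1088, 0.1154]
eef_rot: [0.997, -0.076, 0.001, -0.003]
wrist_force: [0.8, 5.5, -0.1]
width: 0.175
```

Run:
```python
from h import *
hs=-.0257+.212; 
def g(th): a=th+np.arctan2(.07,.212); return ts(.5567,hs-.223*np.cos(a),.06+.223*np.sin(a)-.018)
print(arm.observe()["wrist_force"],arm.observe()["width"])
plan([(g(t),-8.65) for t in np.arange(0,1.66,.15)])
```

```text
[ 0.83801408  5.52134255 -0.13434519] 0.1745566877842609
[-0.004  0.001  0.012] [-0.001 -0.    -0.   ] rows>= 1
[-0.004 -0.042 -0.091] [-0.001 -0.    -0.   ] rows>= 1
[-0.004 -0.1   -0.186] [-0.001 -0.    -0.   ] rows>= 2
[-0.004 -0.172 -0.271] [-0.001 -0.    -0.   ] rows>= 3
[-0.003 -0.256 -0.345] [-0.001 -0.    -0.   ] rows>= 4
[-0.003 -0.35  -0.405] [-0.001 -0.    -0.   ] rows>= 4
[-0.003 -0.451 -0.45 ] [-0.001 -0.    -0.   ] rows>= 5
[-0.003 -0.559 -0.48 ] [-0.001 -0.    -0.   ] rows>= 6
[-0.004 -0.669 -0.494] [-0.001 -0.    -0.   ] rows>= 6
[-0.004 -0.781 -0.49 ] [-0.001 -0.    -0.   ] rows>= 7
[-0.004 -0.89  -0.471] [-0.001 -0.    -0.   ] rows>= 8
[-0.004 -0.996 -0.435] [-0.001 -0.    -0.   ] rows>= 8
```

move_arm(series="-0.004 -0.004 0.005 0 0 0 1;-0.004 -0.004 0.005 0 0 0 1;-0.004 -0.004 0.005 0 0 0 1;-0.004 -0.02 -0.04 0 0 0 1;-0.004 -0.043 -0.091 0 0 0 1;-0.004 -0.07 -0.14 0 0 0 1;-0.004 -0.101 -0.186 0 0 0 1;-0.004 -0.135 -0.23 0 0 0 1;-0.004 -0.173 -0.271 0 0 0 1;-0.004 -0.213 -0.31 0 0 0 1;-0.004 -0.257 -0.345 0 0 0 1;-0.004 -0.257 -0.345 0 0 0 1", newtons=35)

```text
time_s: 3.32
ee_pos: [0.5592, -0.0335, 0.2246]
eef_rot: [0.997, -0.075, 0.003, -0.0]
wrist_force: [-5.1, -8.0, 7.7]
width: 0.124
```

Run:
```python
from h import *
hs=-.0257+.212+.0015; 
def g(th): a=th+np.arctan2(.07,.212); return ts(.5567,hs-.223*np.cos(a),.06+.223*np.sin(a)-.0175)
print(arm.observe()["wrist_force"],arm.observe()["width"],arm.observe()["torque"])
plan([(g(t),-8.65) for t in np.arange(.6,1.66,.1)])
```

```text
[-5.08567789 -7.99684001  7.71314437] 0.12421211166327016 [-1.28672119  0.79271998  0.01221527]
[-0.004 -0.005  0.016] [-0.    -0.001  0.   ] rows>= 1
[-0.004 -0.066 -0.026] [-0.    -0.001  0.   ] rows>= 1
[-0.003 -0.132 -0.062] [-0.    -0.001  0.   ] rows>= 2
[-0.003 -0.2   -0.091] [-0.    -0.001  0.   ] rows>= 2
[-0.003 -0.271 -0.113] [-0.    -0.001  0.   ] rows>= 3
[-0.003 -0.344 -0.127] [-0.    -0.001  0.   ] rows>= 3
[-0.003 -0.418 -0.135] [-0.    -0.001  0.   ] rows>= 4
[-0.003 -0.492 -0.135] [-0.    -0.001  0.   ] rows>= 4
[-0.003 -0.566 -0.127] [-0.    -0.001  0.   ] rows>= 5
[-0.003 -0.639 -0.113] [-0.    -0.001  0.   ] rows>= 5
[-0.003 -0.71  -0.091] [-0.    -0.001  0.   ] rows>= 6
```

move_arm(series="-0.004 -0.035 -0.01 0 0 0 1;-0.004 -0.066 -0.026 0 0 0 1;-0.003 -0.132 -0.06 0 0 0 1;-0.003 -0.2 -0.089 0 0 0 1;-0.003 -0.271 -0.111 0 0 0 1;-0.003 -0.344 -0.126 0 0 0 1;-0.003 -0.418 -0.134 0 0 0 1;-0.003 -0.492 -0.134 0 0 0 1;-0.003 -0.566 -0.126 0 0 0 1;-0.003 -0.639 -0.112 0 0 0 1;-0.003 -0.68 -0.1 0 0 0 1;-0.003 -0.68 -0.1 0 0 0 1")

```text
time_s: 4.32
ee_pos: [0.5899, 0.171, 0.2566]
eef_rot: [0.997, -0.074, 0.005, -0.001]
wrist_force: [3.1, 1.9, 5.8]
width: 0.121
```

move_arm(series="0 0 0 0 0 0 0.3;0 0 0 0 0 0 0.1;0 0 0 0 0 0 0.1;0 0 -0.1 0 0 0 0.1;0 0.01 -0.2 0 0 0 0.1;0 0.03 -0.3 0 0 0 0.1;0 0.1 -0.33 0 0 0 0.1;0 0.25 -0.33 0 0 0 -0.4;0 0.4 -0.33 0 0 0 -0.4;0 0.53 -0.33 0 0 0 -0.4;0 0.66 -0.33 0 0 0 -0.4;0 0.8 -0.33 0 0 0 -0.4")

```text
time_s: 5.32
ee_pos: [0.5524, -0.0673, 0.3545]
eef_rot: [0.997, -0.074, 0.005, -0.001]
wrist_force: [0.7, 0.9, 0.1]
width: 0.701
```

Run:
```python
from h import *
# block pose: centre of top, refine by colour-free depth done: (406,-305.1), heading 19
plan([(np.array([.406,-.305,.14]),19.),(np.array([.406,-.305,.012]),19.)])
```

```text
[-0.372  0.858  0.709] [-0.    -0.002 -0.076] rows>= 9
[-0.376  0.86   1.135] [-0.    -0.002 -0.076] rows>= 11
```

move_arm(series="-0.372 0.858 0.3 0 -0.002 -0.076 -0.5;-0.372 0.858 0.4 0 -0.002 -0.076 -0.5;-0.372 0.858 0.5 0 -0.002 -0.076 -0.5;-0.372 0.858 0.6 0 -0.002 -0.076 -0.5;-0.372 0.858 0.709 0 -0.002 -0.076 -0.5;-0.372 0.858 0.709 0 -0.002 -0.076 -0.5;-0.372 0.858 0.709 0 -0.002 -0.076 -0.5;-0.372 0.858 0.709 0 -0.002 -0.076 -0.5;-0.372 0.858 0.709 0 -0.002 -0.076 -0.5;-0.372 0.858 0.709 0 -0.002 -0.076 -0.5;-0.372 0.858 0.709 0 -0.002 -0.076 -0.5")

```text
time_s: 6.23
ee_pos: [0.4041, -0.3048, 0.1383]
eef_rot: [0.987, 0.162, -0.002, -0.002]
wrist_force: [0.3, 0.6, 0.4]
width: 0.749
```

Run:
```python
from h import *
im,d=arm.read_camera("top"); C=cloud("top",d); ims,dd=arm.read_camera("side"); S=cloud("side",dd)
plan([(np.array([.406,-.305,.012]),19.)])
# saw features with guard open, in saw axes
for n,X in(("top",C),("side",S)):
    T=X[...,:2]@XH[:2]*1000; Q=X[...,:2]@YH[:2]*1000
    for z0,z1 in((.09,.1),(.064,.0765),(.11,.35)):
        m=(X[...,2]>z0)&(X[...,2]<z1)&(T>440)&(T<680)&(Q>-160)&(Q<330)
        k,l,st,ce=cv2.connectedComponentsWithStats(m.astype(np.uint8))
        for i in range(1,k):
            if st[i,4]>9: q=l==i; print(n,z0,st[i,4],"t",np.round(np.percentile(T[q],[3,97])),"s",np.round(np.percentile(Q[q],[3,97])),"z",X[q][:,2].mean().round(4))
a=cv2.resize(im[100:280,200:440],None,fx=3.3,fy=3.3,interpolation=cv2.INTER_CUBIC); cv2.imwrite("pics/t2.png",a)
```

```text
[-0.001 -0.001  0.43 ] [-0.     0.    -0.001] rows>= 4
top 0.09 22 t [588. 624.] s [261. 266.] z 0.0946
top 0.09 24 t [538. 575.] s [262. 266.] z 0.0951
top 0.09 40 t [470. 530.] s [258. 266.] z 0.0949
top 0.09 22 t [556. 564.] s [-96. -76.] z 0.0959
top 0.09 103 t [530. 542.] s [-60.  -4.] z 0.096
top 0.09 25 t [509. 517.] s [-98. -77.] z 0.0961
top 0.064 364 t [452. 658.] s [177. 209.] z 0.069
top 0.064 37 t [583. 642.] s [253. 259.] z 0.0706
top 0.064 31 t [621. 624.] s [ 66. 113.] z 0.0701
top 0.064 34 t [525. 575.] s [256. 260.] z 0.0697
top 0.064 134 t [512. 560.] s [133. 152.] z 0.0714
top 0.064 63 t [517. 555.] s [ 6. 17.] z 0.0719
top 0.064 55 t [514. 559.] s [-8.  2.] z 0.0705
top 0.064 25 t [489. 516.] s [252. 259.] z 0.0684
top 0.11 1652 t [473. 636.] s [268. 306.] z 0.1882
side 0.09 122 t [474. 636.] s [261. 272.] z 0.0949
side 0.09 69 t [530. 542.] s [-57.  -2.] z 0.0944
side 0.09 17 t [507. 516.] s [-94. -75.] z 0.0944
side 0.09 20 t [556. 563.] s [-94. -75.] z 0.0943
side 0.064 121 t [476. 607.] s [257. 267.] z 0.0702
side 0.064 93 t [452. 532.] s [179. 215.] z 0.0681
side 0.064 23 t [619. 641.] s [254. 266.] z 0.0703
side 0.064 90 t [513. 558.] s [135. 156.] z 0.0691
side 0.064 34 t [544. 599.] s [182. 192.] z 0.0661
side 0.064 79 t [610. 660.] s [177. 210.] z 0.0696
side 0.064 22 t [619. 622.] s [ 54. 112.] z 0.0694
side 0.064 79 t [514. 555.] s [-5. 21.] z 0.0691
side 0.064 12 t [511. 516.] s [-96. -76.] z 0.0708
side 0.11 1651 t [474. 637.] s [270. 305.] z 0.1764
```

View pics/t2.png

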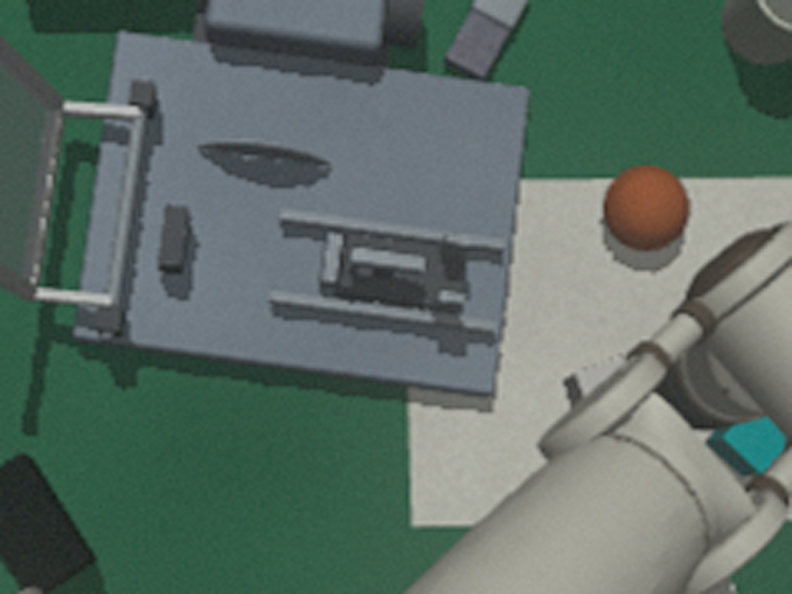

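The guard stands open at the left. The T-handle is at t 536, s -31, the plates at t 536.5±24, s -86, the fixed jaw face at s≈133.5 and the jaw face at about 18. I'll grasp the block.

move_arm(series="0 0 0.12 0 0 0 -0.5;0 0 0.24 0 0 0 -0.5;0 0 0.36 0 0 0 -0.5;0 0 0.42 0 0 0 -0.5;0 0 0.42 0 0 0 -0.5;0 0 0.42 0 0 0 -0.2;0 0 0.42 0 0 0 0;0 0 0.42 0 0 0 0.2;0 0 0.42 0 0 0 0.2;0 0 0.42 0 0 0 0.2;0 0 0.42 0 0 0 0.2", newtons=50)

```text
time_s: 7.25
ee_pos: [0.4079, -0.3064, 0.0172]
eef_rot: [0.987, 0.163, 0.001, 0.002]
wrist_force: [0.1, 2.8, 7.7]
width: 0.518
```

Run:
```python
from h import *
print(arm.observe()["ee_pos"][2])
z=arm.observe()["ee_pos"][2]
plan([(arm.observe()["ee_pos"]+[0,0,.15],19),(ts(.5363,.090,.165),81.35),(ts(.5363,.090,z+.032),81.35)])
```

```text
0.01721319397830267
[ 0.     0.002 -0.5  ] [ 0.001 -0.    -0.001] rows>= 4
[ 0.767 -0.845 -0.495] [ 0.001  0.    -0.174] rows>= 9
[ 0.767 -0.847 -0.109] [ 0.001  0.    -0.174] rows>= 9
```

move_arm(series="0 0 -0.1 0 0 0 0.3;0 0 -0.2 0 0 0 0.3;0 0 -0.3 0 0 0 0.3;0 0 -0.4 0 0 0 0.3;0.1 -0.1 -0.5 0 0 -0.02 0.3;0.2 -0.2 -0.5 0 0 -0.04 0.3;0.3 -0.3 -0.5 0 0 -0.06 0.3;0.4 -0.4 -0.5 0 0 -0.08 0.3;0.5 -0.5 -0.5 0 0 -0.1 0.3;0.58 -0.6 -0.5 0 0 -0.12 0.3;0.65 -0.7 -0.5 0 0 -0.14 0.3;0.72 -0.78 -0.5 0 0 -0.158 0.3")

```text
time_s: 8.25
ee_pos: [0.5365, -0.012, 0.1667]
eef_rot: [0.788, 0.616, -0.0, 0.001]
wrist_force: [1.6, -1.0, -3.1]
width: 0.515
```

Run:
```python
from h import *
print(arm.observe()["width"])
plan([(ts(.5363,.090,.165),81.35),(ts(.5363,.090,.06),81.35)])
```

```text
0.5151335855261524
[0.071 0.007 0.006] [ 0.     0.    -0.015] rows>= 1
[0.072 0.006 0.356] [ 0.     0.    -0.015] rows>= 3
```

move_arm(series="0.072 0.006 0.05 0 0 -0.015 0.3;0.072 0.006 0.15 0 0 -0.015 0.3;0.072 0.006 0.25 0 0 -0.015 0.3;0.072 0.006 0.356 0 0 -0.015 0.3;0.072 0.006 0.356 0 0 -0.015 0.3;0.072 0.006 0.356 0 0 -0.015 0.3;0.072 0.006 0.356 0 0 -0.015 0.3")

```text
time_s: 8.83
ee_pos: [0.5449, 0.0079, 0.0616]
eef_rot: [0.758, 0.653, 0.001, 0.003]
wrist_force: [1.5, -0.3, -2.9]
width: 0.521
```

Run:
```python
from h import *
im,d=arm.read_camera("side"); S=cloud("side",d); im2,d2=arm.read_camera("top"); C=cloud("top",d2)
plan([(ts(.5363,.090,.0485),81.35)])
for n,X in(("side",S),("top",C)):
    T=X[...,:2]@XH[:2]*1000; Q=X[...,:2]@YH[:2]*1000
    m=(X[...,2]>.078)&(X[...,2]<.1)&(T>490)&(T<590)&(Q>30)&(Q<150)
    k,l,st,ce=cv2.connectedComponentsWithStats(m.astype(np.uint8))
    for i in range(1,k):
        if st[i,4]>15: q=l==i; print(n,st[i,4],"t",np.round(np.percentile(T[q],[2,98])),"s",np.round(np.percentile(Q[q],[2,98])),"z",X[q][:,2].mean().round(4))
cv2.imwrite("pics/s3.png",cv2.resize(im[180:310,240:400],None,fx=4.5,fy=4.5,interpolation=cv2.INTER_CUBIC))
```

```text
[ 0.001 -0.008  0.047] [0.001 0.    0.   ] rows>= 1
side 267 t [509. 573.] s [ 47. 100.] z 0.0918
top 72 t [518. 552.] s [45. 70.] z 0.0949
top 34 t [519. 540.] s [107. 124.] z 0.0963
```

View pics/s3.png

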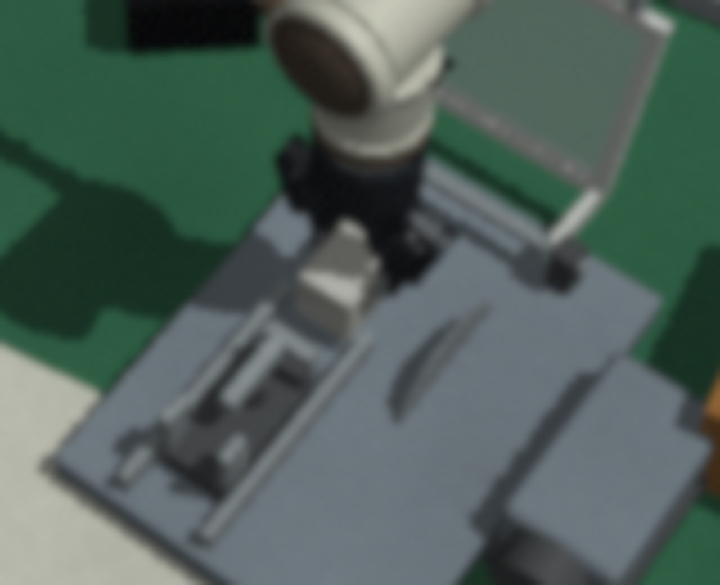

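The block hangs level and aligned, but sits about 4 mm toward the sliding jaw in the grip, with s 46..125. I'll correct for that while lowering.

move_arm(series="0.015 -0.008 0.015 0 0 0 0.3;0.015 -0.008 0.03 0 0 0 0.3;0.015 -0.008 0.042 0 0 0 0.3;0.015 -0.008 0.05 0 0 0 0.3;0.015 -0.008 0.052 0 0 0 0.3;0.015 -0.008 0.052 0 0 0 0.3")

```text
time_s: 9.43
ee_pos: [0.5441, 0.0125, 0.0473]
eef_rot: [0.758, 0.653, 0.001, 0.003]
wrist_force: [-2.0, 0.3, 2.2]
width: 0.519
```

Run:
```python
from h import *
plan([(ts(.5363,.094,.0455),81.35)])
```

```text
[-0.001  0.001  0.006] [0.001 0.    0.   ] rows>= 1
```

move_arm(series="0 0.001 0.002 0 0 0 -0.2;0 0.001 0.002 0 0 0 -0.4;0 0.001 0.002 0 0 0 -0.5;0 0.001 0 0 0 0 -0.5;0 0 -0.1 0 0 0 -0.5;0 0 -0.2 0 0 0 -0.5;0 0 -0.3 0 0 0 -0.7;-0.12 0 -0.33 0 0 0 -0.7;-0.25 0 -0.33 0 0 0 -0.7;-0.38 0 -0.33 0 0 0 -0.7;-0.5 0 -0.33 0 0 0 -0.7;-0.58 0 -0.33 0 0 0 -0.7")

```text
time_s: 10.43
ee_pos: [0.5174, -0.1624, 0.1473]
eef_rot: [0.758, 0.652, 0.001, 0.004]
wrist_force: [0.5, 0.1, 0.6]
width: 0.852
```

Run:
```python
from h import *
im,d=arm.read_camera("side"); S=cloud("side",d); im2,d2=arm.read_camera("top"); C=cloud("top",d2)
plan([(ts(.5363+.0035,-.0865,.12),81.35),(ts(.5363+.0035,-.0865,.065),81.35)])
for n,X in(("side",S),("top",C)):
    T=X[...,:2]@XH[:2]*1000; Q=X[...,:2]@YH[:2]*1000
    m=(X[...,2]>.074)&(X[...,2]<.088)&(T>490)&(T<590)&(Q>30)&(Q<150)
    k,l,st,ce=cv2.connectedComponentsWithStats(m.astype(np.uint8))
    for i in range(1,k):
        if st[i,4]>15:
            q=l==i; r=cv2.minAreaRect(np.stack([T[q],Q[q]],1).astype(np.float32)); print(n,st[i,4],r,X[q][:,2].mean().round(4))
```

```text
[-0.01   0.012  0.091] [ 0.001  0.001 -0.   ] rows>= 1
[-0.01   0.01   0.274] [ 0.001  0.001 -0.   ] rows>= 2
side 314 ((537.8885498046875, 90.60406494140625), (81.35077667236328, 46.778778076171875), 89.38253021240234) 0.0792
top 497 ((538.3323974609375, 88.78116607666016), (46.25712966918945, 79.85337829589844), 0.27967458963394165) 0.0814
```

The block stands at t 538, s 90, within 0.6° of square. Next I'll squeeze the release.

move_arm(series="-0.01 0.012 0 0.001 0 0 -1;-0.01 0.011 0.06 0.001 0 0 -1;-0.01 0.011 0.14 0.001 0.001 0 -1;-0.01 0.011 0.21 0.001 0.001 0 -1;-0.01 0.011 0.274 0.001 0.001 0 -1;-0.01 0.011 0.274 0.001 0.001 0 -1;-0.01 0.011 0.274 0.001 0.001 0 -1")

```text
time_s: 11.12
ee_pos: [0.5205, -0.1655, 0.0643]
eef_rot: [0.759, 0.651, 0.001, -0.001]
wrist_force: [-0.4, 0.2, 1.3]
width: 1.002
```

Run:
```python
from h import *
print(arm.observe()["wrist_force"]); plan([(ts(.5363+.0035,-.0865,.065),81.35)])
```

```text
[-0.40189244  0.16160054  1.33000404]
[-0.004  0.001 -0.002] [-0.    -0.001 -0.   ] rows>= 1
```

move_arm(series="-0.003 0.001 -0.002 0 0 0 -0.6;-0.003 0.001 -0.002 0 0 0 -0.3;-0.003 0.001 -0.002 0 0 0 0;-0.003 0.001 -0.002 0 0 0 0.2;-0.003 0.001 -0.002 0 0 0 0.3;-0.003 0.001 -0.002 0 0 0 0.3;-0.003 0.001 -0.002 0 0 0 0.3;-0.003 0.001 -0.002 0 0 0 0.3", newtons=45)

```text
time_s: 11.78
ee_pos: [0.5191, -0.1663, 0.0664]
eef_rot: [0.758, 0.652, -0.001, -0.003]
wrist_force: [-10.3, 0.8, 8.4]
width: 0.552
```

Run:
```python
from h import *
o=arm.observe(); f=o["wrist_force"]; print(f@XH,f@YH,f[2],o["width"]*85,o["ee_pos"]@XH,o["ee_pos"]@YH); plan([(ts(.5363+.0035,-.0865+.0345,.065),81.35)])
```

```text
-10.341191016530656 -0.7485038390556208 8.403903163078406 46.88637197225529 0.5381508765206697 -0.08629709342800627
[0.114 0.006 0.005] [-0.001 -0.     0.   ] rows>= 1
```

move_arm(series="0.015 0 -0.002 0 0 0 0.3;0.03 0 -0.002 0 0 0 0.3;0.045 0 -0.002 0 0 0 0.3;0.06 0 -0.002 0 0 0 0.3;0.075 0 -0.002 0 0 0 0.3;0.09 0 -0.002 0 0 0 0.3;0.1 0 -0.002 0 0 0 0.3;0.105 0 -0.002 0 0 0 0.3;0.105 0 -0.002 0 0 0 0.3")

```text
time_s: 12.53
ee_pos: [0.5237, -0.1344, 0.0665]
eef_rot: [0.758, 0.652, -0.001, -0.003]
wrist_force: [5.5, -1.0, -13.5]
width: 0.557
```

```bash
cat > st.py <<'E'
from h import *
o=arm.observe(); f=o["wrist_force"]; print(f@XH,f@YH,f[2],o["width"]*85,o["ee_pos"]@XH,o["ee_pos"]@YH,o["ee_pos"][2])
E
python3 st.py
```

```text
5.635053283791257 -0.19717033510948612 -13.477725811488536 47.33012411530636 0.5379248383127014 -0.05412542566863565 0.06653702217626152
```

move_arm(series="0.003 0 0.002 0 0 0 0.3;0.006 0 0.003 0 0 0 0.3;0.009 0 0.003 0 0 0 0.3;0.012 0 0.003 0 0 0 0.3;0.015 0 0.003 0 0 0 0.3;0.015 0 0.003 0 0 0 0.3")

```text
time_s: 13.03
ee_pos: [0.5244, -0.1302, 0.0664]
eef_rot: [0.758, 0.653, -0.001, -0.003]
wrist_force: [-3.2, -4.3, 2.9]
width: 0.55
```

```bash
python3 st.py
python3 - <<'E'
from h import *
im,d=arm.read_camera("side"); S=cloud("side",d); im2,d2=arm.read_camera("top"); C=cloud("top",d2)
for n,X in(("side",S),("top",C)):
    T=X[...,:2]@XH[:2]*1000; Q=X[...,:2]@YH[:2]*1000
    for lab,z0,z1,a,b in(("blk",.076,.088,40,150),("T",.089,.1,-50,40),("fix",.064,.0745,131,170)):
        m=(X[...,2]>z0)&(X[...,2]<z1)&(T>490)&(T<590)&(Q>a)&(Q<b)
        k,l,st,ce=cv2.connectedComponentsWithStats(m.astype(np.uint8))
        for i in range(1,k):
            if st[i,4]>30:
                q=l==i; r=cv2.minAreaRect(np.stack([T[q],Q[q]],1).astype(np.float32)); print(n,lab,st[i,4],np.round(r[0]),np.round(r[1]),r[2],"s",np.percentile(Q[q],[2,98]).round(1))
E
```

```text
-2.496220847001371 -4.733566188957625 2.940243149412442 46.72358020329458 0.5380433202235335 -0.04982318411791167 0.066449326891571
side blk 275 [538.  95.] [80. 46.] 89.0017318725586 s [ 56.6 133.2]
side fix 64 [535. 147.] [19. 51.] 82.29261779785156 s [136.9 156.6]
top blk 481 [538.  93.] [46. 85.] 0.25000226497650146 s [ 54.7 131.2]
top fix 115 [536. 142.] [22. 50.] 89.63890838623047 s [133.2 152.4]
```

move_arm(series="0.003 0 0 0 0 0 0.3;0.005 0 0 0 0 0 0.3;0.007 0 0 0 0 0 0.3;0.007 0 0 0 0 0 0.3")

```text
time_s: 13.47
ee_pos: [0.5245, -0.1292, 0.0665]
eef_rot: [0.758, 0.653, -0.002, -0.002]
wrist_force: [-1.9, -6.7, -2.8]
width: 0.553
```

```bash
python3 st.py
```

```text
-0.9181956263749811 -6.921052026883415 -2.7897936439428195 47.03781979425203 0.5379949859926441 -0.048853237397720156 0.0665025395804004
```

move_arm(series="0.004 0 0 0 0 0 0.3;0.008 0 0 0 0 0 0.3;0.012 0 0 0 0 0 0.3;0.012 0 0 0 0 0 0.3")

```text
time_s: 13.8
ee_pos: [0.5247, -0.1278, 0.0665]
eef_rot: [0.758, 0.653, -0.003, -0.001]
wrist_force: [-2.9, -13.2, -3.5]
width: 0.546
```

```bash
python3 st.py
```

```text
-0.8631528951249889 -13.453330974301345 -3.539940002246567 46.43098602776548 0.5380005441274984 -0.047465305015315915 0.06651175865587544
```

The force rises to 13 N, so the block is against the fixed jaw. I'll ease back to light contact and let the release go.

move_arm(series="0 0 0 0 0 0 0.3;-0.005 0 0 0 0 0 0.3;-0.005 0 0 0 0 0 0.3;-0.005 0 0 0 0 0 -0.2;-0.005 0 0 0 0 0 -0.5;-0.005 0 0 0 0 0 -1;-0.005 0 0 0 0 0 -1;-0.005 0 0 0 0 0 -1;-0.005 0 0 0 0 0 -1;-0.005 0 -0.1 0 0 0 -1;-0.005 0 -0.2 0 0 0 -1;-0.005 0 -0.3 0 0 0 -1")

```text
time_s: 14.8
ee_pos: [0.525, -0.1287, 0.1575]
eef_rot: [0.758, 0.653, -0.003, -0.001]
wrist_force: [0.1, -0.8, 0.2]
width: 0.997
```

move_arm(series="-0.15 -0.2 -0.1 0 0 0 -0.3;-0.3 -0.5 -0.1 0 0 0 -0.3;-0.3 -0.7 -0.1 0 0 0 -0.3;-0.3 -0.7 -0.1 0 0 0 -0.3;-0.3 -0.7 -0.1 0 0 0 -0.3;-0.3 -0.7 -0.1 0 0 0 -0.3")

```text
time_s: 15.3
ee_pos: [0.302, -0.1865, 0.1892]
eef_rot: [0.758, 0.652, -0.003, -0.001]
wrist_force: [0.3, -0.5, 1.5]
width: 0.652
```

```bash
cat > m.py <<'E'
from h import *
import sys
im,d=arm.read_camera("side"); S=cloud("side",d); im2,d2=arm.read_camera("top"); C=cloud("top",d2)
for n,X in(("side",S),("top",C)):
    T=X[...,:2]@XH[:2]*1000; Q=X[...,:2]@YH[:2]*1000
    for lab,z0,z1,a,b in(("blk",.076,.088,40,150),("T",.089,.1,-40,50),("plate",.089,.1,-75,-30),("pad",.06,.0745,20,80),("fix",.064,.0745,125,170)):
        m=(X[...,2]>z0)&(X[...,2]<z1)&(T>490)&(T<590)&(Q>a)&(Q<b)
        k,l,st,ce=cv2.connectedComponentsWithStats(m.astype(np.uint8))
        for i in range(1,k):
            if st[i,4]>14:
                q=l==i; r=cv2.minAreaRect(np.stack([T[q],Q[q]],1).astype(np.float32)); print(n,lab,st[i,4],np.round(r[0],1),np.round(r[1]),round(r[2],1),"t",np.percentile(T[q],[2,98]).round(1),"s",np.percentile(Q[q],[2,98]).round(1))
for n,i in(("side",im),("top",im2)): cv2.imwrite(f"pics/{n}_{sys.argv[1]}.png",i)
E
python3 m.py a
python3 - <<'E'
from h import *
print(arm.observe()["ee_pos"],arm.observe()["q"])
a=cv2.imread("pics/top_a.png")[100:240,210:400]; cv2.imwrite("pics/ta.png",cv2.resize(a,None,fx=4,fy=4,interpolation=cv2.INTER_CUBIC))
E
```

```text
side blk 274 [537.8  95.3] [45. 82.] 0.4 t [516.4 558.8] s [ 56.1 133.3]
side T 73 [535.5   4. ] [13. 57.] 1.4 t [529.8 541.4] s [-24.1  32.4]
side plate 20 [511.8 -49.8] [ 8. 21.] 2.9 t [507.6 515.6] s [-60.  -39.9]
side plate 21 [559.1 -50.5] [10. 23.] 1.5 t [554.  563.8] s [-61.6 -39.3]
side pad 111 [536.5  53.3] [48. 49.] 87.8 t [513.9 560. ] s [29.6 73.8]
side fix 67 [534.5 142.5] [32. 50.] 87.2 t [510.5 559.4] s [131.  157.1]
top blk 481 [538.7  93.2] [80. 45.] 89.8 t [516.7 560.1] s [ 54.7 131.4]
top T 96 [536.3   3.1] [58. 12.] 89.6 t [530.5 542.3] s [-24.6  31.3]
top plate 27 [560.8 -52.2] [22.  8.] 87.6 t [556.7 564.2] s [-62.9 -41.4]
top plate 29 [512.8 -52.3] [21.  9.] 88.3 t [508.3 517. ] s [-62.9 -41.8]
top pad 59 [536.  46.] [13. 39.] 89.6 t [516.7 554.9] s [40.1 52.5]
top pad 50 [535.7  31.7] [48. 10.] 0.2 t [513.3 557.3] s [27.  36.5]
top fix 114 [536.6 143.3] [51. 19.] 1.0 t [511.5 560.1] s [133.6 152.6]
[ 0.30236169 -0.1872374   0.18961348] [-0.89235362 -0.43620236  2.21241267 -0.00669876  1.36521667 -0.73814387]
```

View pics/ta.png

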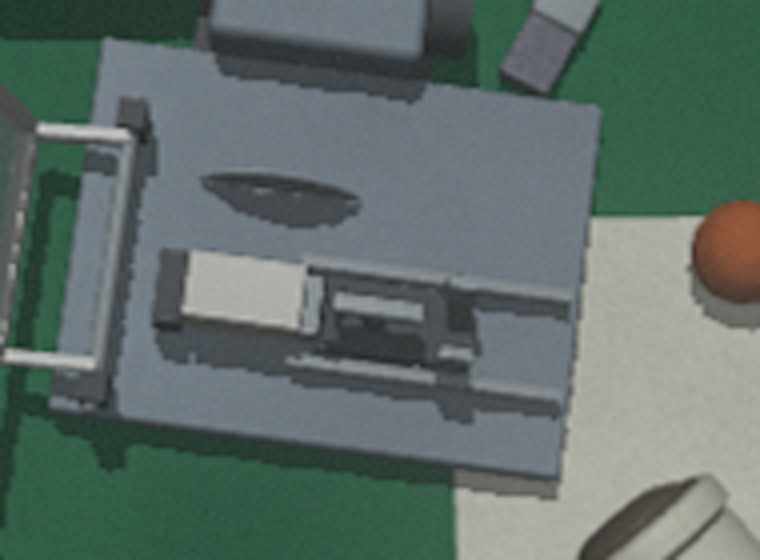

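The jaw is locked in the notch: the T-handle moved 34.7 mm, so travel is about 0.049. The plates are back at 48 mm apart, centre to centre. The block lies between the jaws, about 2 mm off their line. Now the T-handle.

Run:
```python
from h import *
plan([(ts(.5347,.004,.14),81.35),(ts(.5347,.004,.067),81.35)])
```

```text
[0.481 0.692 0.16 ] [-0.001  0.001 -0.   ] rows>= 7
[0.482 0.693 0.403] [-0.001  0.001 -0.   ] rows>= 7
```

move_arm(series="0.481 0.692 0.16 0 0 0 0.2;0.481 0.692 0.16 0 0 0 0.2;0.481 0.692 0.16 0 0 0 0.2;0.481 0.692 0.16 0 0 0 0.2;0.481 0.692 0.16 0 0 0 0.2;0.481 0.692 0.16 0 0 0 0.2;0.481 0.692 0.16 0 0 0 0.2;0.481 0.692 0.16 0 0 0 0.2;0.482 0.693 0.24 0 0 0 0.2;0.482 0.693 0.32 0 0 0 0.2;0.482 0.693 0.4 0 0 0 0.2;0.482 0.693 0.4 0 0 0 0.2")

```text
time_s: 16.4
ee_pos: [0.5253, -0.0756, 0.064]
eef_rot: [0.759, 0.651, -0.005, -0.004]
wrist_force: [-0.2, -0.8, -1.1]
width: 0.398
```

```bash
python3 st.py; python3 -c "
from h import *
plan([(ts(.5347,.004,.067),81.35)]);print(arm.observe()['q'])"
```

```text
-0.11736830340002026 -0.8389666039797142 -1.1428171510148681 33.81195744158528 0.5306608068312054 0.004232097321358347 0.06396586828626155
[-0.001  0.013 -0.01 ] [-0.002  0.001 -0.   ] rows>= 1
[-0.36747765  0.25187793  1.84567481 -0.00666327  1.05539219 -0.21041687]
```

Close on the bar.

move_arm(series="0 0.013 -0.008 0 0 0 0.2;0 0.013 -0.008 0 0 0 0.5;0 0.013 -0.008 0 0 0 0.8;0 0.013 -0.008 0 0 0 1;0 0.013 -0.008 0 0 0 1;0 0.013 -0.008 0 0 0 1;0 0.013 -0.008 0 0 0 1", newtons=60)

```text
time_s: 16.98
ee_pos: [0.5286, -0.0767, 0.0684]
eef_rot: [0.759, 0.651, -0.006, -0.004]
wrist_force: [-7.5, 0.2, 5.6]
width: 0.174
```

```bash
python3 st.py
```

```text
-7.4030189713884 -0.8919334361648583 5.59674288423121 14.804208071043695 0.5341512194200382 0.0036697852965077438 0.06843384186711529
```

move_arm(series="0 -0.003 0.003 0 0 0 1;0 -0.003 0.003 0 0 0 1;0 -0.003 0.003 0 0 0 1")

```text
time_s: 17.23
ee_pos: [0.5285, -0.0768, 0.0686]
eef_rot: [0.759, 0.651, -0.005, -0.003]
wrist_force: [0.8, 0.3, -2.5]
width: 0.174
```

```bash
python3 st.py
```

```text
0.7063381593363888 0.4445218085562896 -2.46010356595292 14.757577421378102 0.5340099061393927 0.0035178321566168153 0.06859221953535474
```

move_arm(series="0 0 0 0 0 0.017 1;0 0 0 0 0 0.034 1;0 0 0 0 0 0.051 1;0 0 0 0 0 0.068 1;0 0 0 0 0 0.085 1;0 0 0 0 0 0.102 1;0 0 0 0 0 0.119 1;0 0 0 0 0 0.136 1;0 0 0 0 0 0.153 1;0 0 0 0 0 0.17 1;0 0 0 0 0 0.187 1;0 0 0 0 0 0.2 1")

```text
time_s: 18.23
ee_pos: [0.5272, -0.0767, 0.0686]
eef_rot: [0.997, 0.078, -0.008, 0.001]
wrist_force: [-4.2, 0.0, -0.1]
width: 0.172
```

move_arm(series="0 0 0 0 0 0.005 1;0 0 0 0 0 0.005 1;0 0 0 0 0 0.005 1")

```text
time_s: 18.48
ee_pos: [0.5271, -0.0767, 0.0686]
eef_rot: [0.998, 0.063, -0.008, 0.001]
wrist_force: [-0.8, -0.2, -4.2]
width: 0.168
```

```bash
python3 st.py; python3 -c "
from h import *
o=arm.observe();x=R.from_quat(o['eef_rot']).as_matrix()[:,0];print(np.degrees(np.arctan2(x[1],x[0])),o['torque'])"
```

```text
-0.7411403087589312 -0.2863387644213901 -4.156707405986579 14.25406475340898 0.53261441387973 0.003419003020697961 0.06861963738147135
7.216348471140815 [ 0.04534089 -0.02935662  0.05410037]
```

move_arm(series="0 0 0 0 0 0 0.5;0 0 0 0 0 0 0.3;0 0 0 0 0 0 0.2;0 0 0 0 0 0 0.2;0 0 -0.05 0 0 0 0.2;0 0 -0.12 0 0 0 0.2;0 0 -0.22 0 0 0 0.2;0 0 -0.32 0 0 0 0.2;0 0 -0.4 0 0 0 0.2;-0.13 0 -0.4 0 0 0 0.2;-0.26 0 -0.4 0 0 0 0.2;-0.4 0 -0.4 0 0 0 0.2")

```text
time_s: 19.48
ee_pos: [0.4098, -0.0917, 0.1914]
eef_rot: [0.998, 0.064, -0.007, 0.001]
wrist_force: [-0.8, -1.1, 2.1]
width: 0.394
```

move_arm(series="-0.13 0.1 0 0 0 0 0.2;-0.26 0.2 0 0 0 0 0.2;-0.35 0.3 0 0 0 0 0.2;-0.35 0.3 0 0 0 0 0.2;-0.35 0.3 0 0 0 0 0.2;-0.35 0.3 0 0 0 0 0.2")

```text
time_s: 19.98
ee_pos: [0.3171, -0.1948, 0.1935]
eef_rot: [0.998, 0.062, -0.007, 0.002]
wrist_force: [0.5, -0.1, 0.2]
width: 0.398
```

```bash
python3 m.py b; python3 -c "
from h import *
a=cv2.imread('pics/top_b.png')[60:300,130:470]; cv2.imwrite('pics/tb.png',cv2.resize(a,None,fx=2.3,fy=2.3,interpolation=cv2.INTER_CUBIC))"; python3 st.py
```

```text
side blk 275 [538.   96.2] [46. 85.] 0.6 t [516.8 559.8] s [ 55.9 133.2]
side T 75 [535.4   3.3] [58. 16.] 15.6 t [508.7 562.2] s [-8.3 15.9]
side plate 19 [511.5 -51.8] [ 9. 24.] 4.2 t [507.1 516. ] s [-62.2 -41. ]
side plate 24 [559.1 -50.4] [ 9. 23.] 0.2 t [554.7 563.4] s [-61.9 -39.4]
side pad 135 [536.9  51.2] [52. 46.] 88.2 t [514.2 559.5] s [27.2 68.8]
side fix 62 [535.5 141.1] [30. 49.] 87.9 t [511.9 559.2] s [130.5 155.7]
top blk 492 [538.6  92.8] [46. 84.] 0.2 t [516.5 559.9] s [ 54.4 131.4]
top T 96 [535.2   1.2] [57. 13.] 15.9 t [508.3 562.4] s [-9.8 12.4]
top plate 24 [560.  -53.5] [ 8. 19.] 7.4 t [556.5 564.3] s [-63.1 -43.9]
top plate 27 [512.7 -53. ] [22.  8.] 86.5 t [509.  516.4] s [-63.3 -42.3]
top pad 59 [535.5  46.8] [15. 40.] 80.8 t [516.7 554.7] s [41.6 54.2]
top pad 64 [535.7  30.1] [10. 45.] 89.9 t [514.3 557. ] s [25.4 35.1]
top fix 117 [536.4 143.1] [52. 20.] 0.6 t [512.1 560.7] s [133.5 152.6]
-0.7993901993544961 0.6147246575599739 -0.29997936543340825 34.02770156399643 0.34315171674540973 -0.14376103224897735 0.1931404795548503
```

View pics/tb.png

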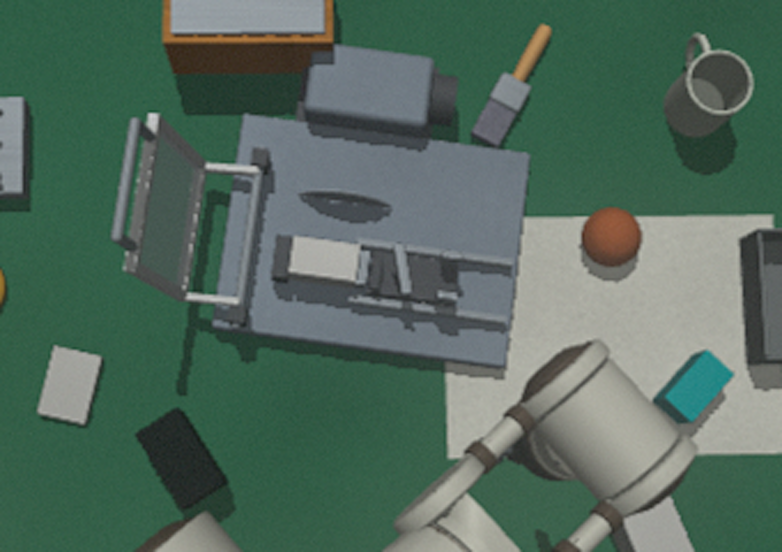

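The top view shows the guard resting open at (165,205), the block between the jaws at (325,258), the T-handle turned about 74° at (402,268), and the boulder, slab and other stones unmoved. The arm is clear, so I'll hand in.

```bash
python3 -c "
from cell import arm
print(arm.observe()['time_s'],arm.close_job())"
```

```text
the job is handed in; nothing more can be done
20.0833 None
```

The job is handed in at 20.1 s of the 72 s allowed. The steps went in the order asked: guard open, block on the bed, release squeezed, jaw slid up, release let go, T-handle turned.

**What the last camera checks showed:**
- **Guard:** it rests open by itself.
- **Block:** it stands against the fixed jaw, square to within about 0.6°.
- **Jaw:** after the release was let go, its travel measured about 0.049 m, which matches the 0.0492 notch. The release plates were back at their full spacing.
- **T-handle:** it turned about 74° (1.29 rad) clockwise, more than the roughly 1 rad needed.
- **Bystanders and arm:** the boulder and slab look unmoved. The burner was mostly outside the last picture I viewed, so I did not check it; the arm never went near it. The arm was clear of everything.

**What was not perfect:**
- **Centring:** the block sits about 2 mm off the vise's middle line, towards the saw's +x. I left it there.
- **Jaw after clamping:** the sliding jaw seemed to shift back about 1–1.5 mm as the screw tightened. That could be play in the notch or depth noise; the release plates stayed apart, so I took it as still locked. I did not measure the clamping force directly.

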